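Prop the spring door of the parts locker and fetch the bearing block

ROBOT

A 6-joint arm with a two-finger parallel gripper is mounted at the origin on the work surface. World frame = base frame: x ahead of the robot, y to its left, z up, the work surface at z = 0. Lengths are in m, angles in degrees, forces in N, time in s.
With the tool pointing down it reaches from about 0.375 to 0.9 m from the base axis. Payload 3.1 kg.
Tool frame: the origin (TCP) lies midway between the tips of the shut fingers; the grasp point (between the pads) lies 19 mm behind it; z points along the fingers, y is the direction in which the jaws open and shut (so a half turn about z gives the same grasp; the last joint's range is limited). The gripper opens to 87 mm and grips with 3 to 60 N. Pads are 19 mm wide; open, the fingers measure 117 mm over their backs; the gripper's body (75 mm by 190 mm) begins 51 mm behind the grasp point.
Start: joints at [-75.544, 30.224, 82.088, -0, 67.689, -10.227], TCP at [0.261, -0.568, 0.223] pointing down, gripper open.
Joint ranges: [-176.69, 176.69], [-43.24, 126.21], [12.49, 139.97], [-82, 262], [0, 151.66], [-163.58, 163.58]. Speed limits (degrees/s): [159.86, 159.86, 180, 180, 180, 180].

INTERFACE

Orientations are given as a 3x3 rotation matrix whose columns are the frame's x, y, z axes.
In Python, from rig import status, vision, bot, models gives the robot as it stands.
- The arm moves only by the tool send_rows, never from a script. Its argument "moves" is a list of rows, each a list of 7 numbers: the shift along the tool's x, y, z in units of 25 mm (1.0 is 25 mm), then the turn, a rotation vector about the tool's x, y, z in units of 10 degrees (1.0 is 10 degrees), then the closure, from -1 (fully open) to 1 (shut), so that 0 is half open. In form: [[dx, dy, dz, rx, ry, rz, hand], ...]. A call has 1 to 12 rows; each row shifts and turns the commanded pose from where the row before left it, along the tool's axes as they then stand; what a row does not reach is not made up. A row lasts 1/8 s, in which the tool goes at most 62.5 mm and 10.7 degrees, less where a joint would pass 70% of its speed; a pose out of reach is approached as far as the arm can. A call is refused whole if a number of a shift passes 1 or a number of a turn 1, either way. A call with a gripper value outside its range is refused whole. The fingers move at their own pace and stop on an object; the grip force is fixed at half the most. Time passes only in rows, so rows that do not move let the fingers close. It gives the time, the measured TCP pose, the force and the opening at its end, in the units of the state.
- status.read_state(): the state, without advancing time (a new reading comes with each control period).
- vision.capture(name): name is "side" or "top"; returns a dict with "img" (384x512x3 uint8, red, green, blue), "depth" (384x512 float32, m along the optical axis (not along the pixel's ray), 0 where there is no reading), "fx", "fy", "cx", "cy" (pixels), "distortion" ([k1, k2, p1, p2, k3] as OpenCV has them; the pictures are not rectified), "pose" (4x4, takes a point from camera to world coordinates). Camera axes: x right, y up, looking along -z (the intrinsics and any distortion apply to the point x, -y, -z); pixel columns grow to the right and rows downward; lengths in m; the calibration is good to about 2 mm. A picture is of the moment at which its call begins.
- bot.hand_in(): hands the job in, once; it reports no verdict.
Trained networks look in the newest picture that a camera, given by its name, has taken for a name from the list of things; names that differ only in an ending like _2 or _b are one class to them, and where a whole thing is asked for, a point or a joint stands for the part that bears it (a point fixed in the world has none). Each returns a list of dicts, best first, with "confidence" (0 to 1); they miss things now and then, are a little off and sometimes report something else, mostly with a low value. They report only what shows in the picture. A call takes as long as a camera call. They do not tell look-alikes from the thing itself.
- models.masks_of(camera, name): "mask" (384x512 bool, what is visible of it) and "extent" ([left, top, right, bottom] in pixels, round what is visible of it).
- models.landmark_of(camera, name): "point" ([column, row] in pixels: a listed point, or the origin of a listed thing).
The state is a dict: "time_s": time; "joint_positions": joint angles; "qvel": joint speeds; "tau": joint torques, N m; "position": TCP position; "tcp_rot": TCP orientation; "force": force on the tool from outside, world axes, zero at the start; "moment": the same for the moment, N m; "opening": opening from 0.0 (shut) to 1.0 (fully open).
Only numpy, scipy, OpenCV 4.12 (cv2) and the standard library are available. Lean on these libraries where they do the work, as an engineer would, in place of code of your own. Each camera call takes 0.05 s, during which the arm holds its last target.

TASK

Open the spring-closing door of the low parts locker wide (well past 60 degrees) and prop it there with the door wedge, so that it stays open by itself. Then reach in, take out the bearing block and set it down upright in the tray, and leave the door standing open on the wedge. Leave the other things in the locker, in the tray and on the bench where they are.

Things in the scene. Friction and masses are not known exactly. Their poses are not given: they have to be found in the camera images.
- locker: Low grey sheet-metal parts locker, fixed. Origin on the door's vertical hinge axis at bench level. In its axes the box spans x 0 to -168 mm, y 0 (open front) to 225. Side walls 88 mm high, 12 mm (hinge side) and 8 mm thick; behind y = 147 a solid plinth 100 mm high. Front and top have no fixed cover: the L-shaped door closes both.
- locker_floor (a point): Centre of the floor inside the locker, 12 mm above the bench, axes as the locker's. The room inside is 148 mm (x) by 147 mm (y), reached from above and from the front once the door is open.
- door (a joint): Door hinge angle: 0 closed (start), at most 1.7 rad. Opens outwards, counter-clockwise from above, about the locker's origin, from lying along the locker's -x to along its -y. A spring (0.12 N m shut, 0.29 at 1.4 rad) shuts it at once when let go. Sheet steel: upright leaf 6 mm thick, 14 to 96 mm above the bench, reaching 283 mm from the hinge. Must stay open past 1.1 rad.
- door_lip (a point): Point on the leaf's inner face (this face runs through the hinge axis), 245 mm from the hinge, 55 mm above the bench: a good place to push and to wedge. Here the leaf overhangs the locker's free end by 115 mm, with bare bench on its inner side. Turns with the door; +y points inwards, -x away from the hinge.
- door_hood (a point): Centre of the top of the door's hood: a level plate fixed to the leaf's upper edge, 4 mm thick, top 96 mm above the bench. It lies 8 to 174 mm from the hinge along the leaf and reaches 158 mm inwards; covers the locker when shut and swings aside with the leaf. Axes as door_lip.
- wedge_heel (a point): Centre (half-way up) of the heel of the loose black rubber door wedge, 0.4 kg: an upright block 35 (x) by 45 (y) by 75 mm high. A 45 mm wide ramp runs to +x from it: 45 mm high at 17.5 mm from this point, falling straight to a 4 mm toe at 77.5 mm. The toe goes under the leaf's lower edge, from the inner side; the edge then bears on the ramp about 15 mm from the toe.
- block_mid (a point): Centre (half-way up) of the bearing block to fetch: a loose aluminium pillow block, about 0.3 kg, 58 mm high; foot 56 (x) by 30 (y) by 10 mm, above it a round-topped body 44 (x) by 26 (y) mm with a bore along y. Stands upright, z up, on the locker's floor under the hood.
- collar: Loose round steel stepped collar inside the locker next to the block, 36 mm across, 26 mm high; origin at the centre of its underside. To be left alone.
- tray: Grey plastic open tray fixed on the bench, 180 mm (x) by 160 mm (y), 35 mm high, walls and floor 5 mm; origin at the centre of its underside.
- spacer: Loose steel disc standing in the tray near its +x, +y corner, 32 mm across, 16 mm high; origin at the centre of its underside. To be left alone.
- tape: Loose roll of black tape lying flat, 100 mm across, 25 mm high; origin at the centre of its underside. To be left alone.
- driver: Loose screwdriver lying on the bench, on the robot's side of the tray; origin near its middle. To be left alone.
Things that resemble listed ones, but are neither listed nor needed, are in the scene too. Leave any purple look-alike of the part that bears wedge_heel alone.

How it is judged:
By the outcome, as a careful person would: the job done as asked, in the order asked, and still so for the second after the job is handed in, with the robot touching nothing.
It also fails if it takes over 72 s, if anything falls off the work surface, if the arm or the gripper's body presses on something with over 40 N, if the wrist force passes 120 N, or if a joint passes its speed limit or range.

## Working session

There is one attempt and no reset: what is moved stays moved. The work goes in short steps, Python scripts to look and compute and a tool call to move; the robot and the scene stay as the last step left them, time stands still between calls to the robot, and variables do not carry over. Pictures are saved under pics/ and viewed, and the job is handed in when it is done.

Besides the shell and the picture viewer there is one more tool, called after ">>>" as a command line: name --pt "numbers of a row" for each row, then --argument value for the rest. send_rows: Moves the arm, as the interface text tells. Its arguments: {"type":"object","properties":{"moves":{"type":"array"}},"required":["moves"]}

```bash
ls; mkdir -p pics
cat > h.py <<'E'
import numpy as np, cv2, json
from rig import status, vision, bot, models
def cap(n):
    return vision.capture(n)
def ray2w(c,u,v,d=None,z=None):
    K=np.array([[c['fx'],0,c['cx']],[0,c['fy'],c['cy']],[0,0,1.]])
    p=cv2.undistortPoints(np.array([[[u,v]]],float),K,np.array(c['distortion'],float))[0,0]
    P=np.array(c['pose']); r=np.array([p[0],-p[1],-1.0])
    w=P[:3,:3]@r; o=P[:3,3]
    if d is None: d=(z-o[2])/w[2]
    return o+d*w
def w2pix(c,X):
    P=np.array(c['pose']); X=np.atleast_2d(X).astype(float)
    q=(X-P[:3,3])@P[:3,:3]; q=q*np.array([1,-1,-1])
    K=np.array([[c['fx'],0,c['cx']],[0,c['fy'],c['cy']],[0,0,1.]])
    return cv2.projectPoints(q,np.zeros(3),np.zeros(3),K,np.array(c['distortion'],float))[0][:,0]
def cloud(c):
    h,w=c['depth'].shape
    u,v=np.meshgrid(np.arange(w),np.arange(h))
    K=np.array([[c['fx'],0,c['cx']],[0,c['fy'],c['cy']],[0,0,1.]])
    p=cv2.undistortPoints(np.stack([u,v],-1).reshape(-1,1,2).astype(float),K,np.array(c['distortion'],float))[:,0]
    d=c['depth'].reshape(-1,1)
    q=np.hstack([p[:,:1],-p[:,1:],-np.ones((len(p),1))])*d
    P=np.array(c['pose'])
    X=q@P[:3,:3].T+P[:3,3]
    X[d[:,0]==0]=np.nan
    return X.reshape(h,w,3)
def save(c,name,box=None,s=1):
    im=c['img'][...,::-1]
    if box: im=im[box[1]:box[3],box[0]:box[2]]
    if s!=1: im=cv2.resize(im,None,fx=s,fy=s,interpolation=cv2.INTER_CUBIC)
    cv2.imwrite('pics/'+name+'.png',im)
E
python3 - <<'E'
from h import *
for n in('top','side'):
    c=cap(n); save(c,n+'0',s=1.5); X=cloud(c)
    print(n,c['fx'],np.round(c['pose'],3).tolist())
    for t in ['locker','locker_floor','door_lip','door_hood','wedge_heel','block_mid','collar','tray','spacer','tape','driver','door']:
        try:r=models.landmark_of(n,t)
        except Exception as e: print(t,e);continue
        for k in r:
            u,v=k['point'];iu,iv=int(round(u)),int(round(v))
            print(t,round(k['confidence'],2),np.round(k['point'],0),np.round(X[min(max(iv,0),383),min(max(iu,0),511)],3))
print(status.read_state())
E
```

```text
pics
top 448.4527670006208 [[0.019, 0.989, -0.146, 0.325], [-1.0, 0.02, 0.007, -0.061], [0.01, 0.146, 0.989, 1.134], [0.0, 0.0, 0.0, 1.0]]
locker 0.68 [191. 112.] [0.681 0.089 0.063]
locker_floor 0.46 [346.  96.] [ 0.757 -0.314  0.   ]
door_lip 0.86 [173. 200.] [0.456 0.119 0.09 ]
door_hood 0.7 [148. 130.] [0.623 0.186 0.097]
wedge_heel 0.79 [281. 208.] [ 0.444 -0.136  0.075]
wedge_heel 0.78 [278. 265.] [ 0.31  -0.131  0.075]
wedge_heel 0.71 [144. 252.] [0.333 0.184 0.076]
wedge_heel 0.39 [364. 146.] [ 0.615 -0.354  0.019]
tray 0.91 [376. 173.] [ 0.548 -0.388  0.002]
spacer 0.52 [367. 148.] [ 0.61  -0.361  0.021]
tape 0.73 [340.  98.] [ 0.75  -0.297  0.002]
driver 0.59 [363. 241.] [ 0.371 -0.346  0.024]
door it knows: block_mid, collar, door_hood, door_lip, driver, locker, locker_floor, spacer, tape, tray, wedge_heel
side 371.39333231017383 [[0.677, 0.467, -0.569, -0.022], [-0.736, 0.414, -0.536, -0.515], [-0.015, 0.781, 0.624, 0.626], [0.0, 0.0, 0.0, 1.0]]
locker 0.87 [265. 163.] [0.69  0.086 0.021]
door_lip 0.8 [198. 186.] [0.457 0.117 0.05 ]
door_hood 0.83 [224. 137.] [0.626 0.19 
[... 609 characters left out ...]
898e-03,
        6.76892388e+01, -1.02268358e+01]), 'qvel': array([-3.54044008e-02, -8.92750936e-02,  8.80359224e-02, -2.53154221e-05,
       -5.38554325e-03, -4.66008874e-03]), 'tau': array([-6.21565487e-04, -4.40030408e+01, -1.76983112e+01,  6.32432406e-02,
        5.05183276e-02, -1.93986250e-05]), 'position': array([ 0.26100772, -0.56786296,  0.22256445]), 'tcp_rot': array([[ 9.08630646e-01,  4.17600703e-01, -2.89847681e-05],
       [ 4.17600703e-01, -9.08630647e-01, -2.48013828e-05],
       [-3.66935235e-05,  1.04312370e-05, -9.99999999e-01]]), 'force': array([-0.7655629 ,  0.05941738,  0.07637481]), 'moment': array([ 0.00362688, -0.0035905 ,  0.00355484]), 'opening': 1.006455345613477}
```

View pics/top0.png

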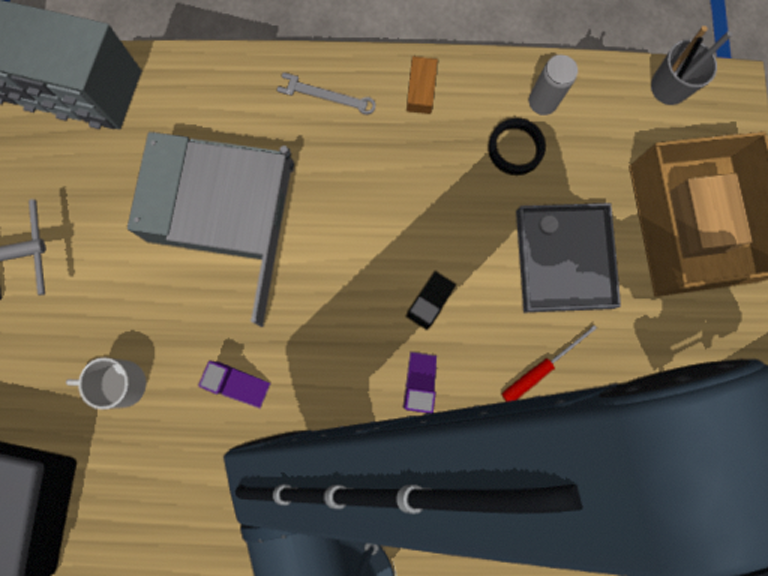

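View pics/side0.png

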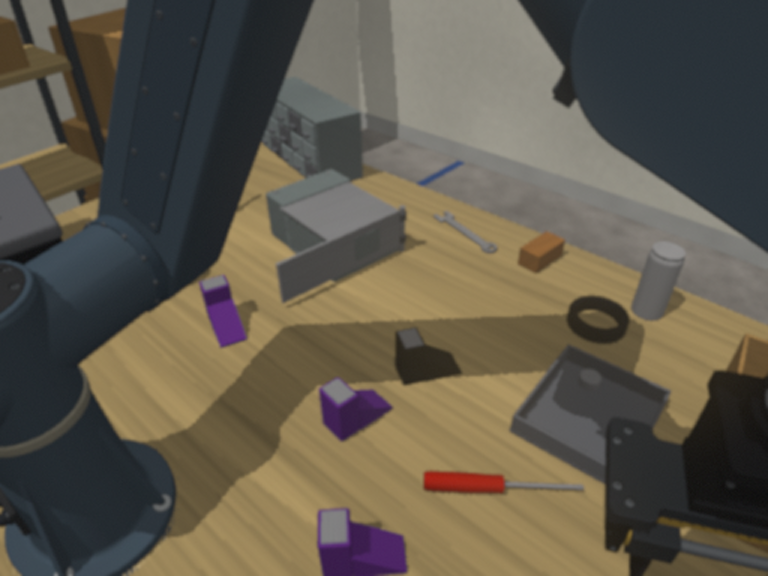

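```bash
cat > m1.py <<'E'
from h import *
c=cap('top'); X=cloud(c); np.save('X0.npy',X); print(status.read_state()['time_s'])
z=X[...,2]
# hood+leaf
v,u=np.mgrid[0:384,0:512]
m=(z>0.085)&(z<0.104)&(u>80)&(u<210)&(v>80)&(v<225)
P=X[m][:,:2].astype(np.float32); print(len(P),np.nanmedian(z[m]))
# overhang: leaf x<0.5
Q=P[P[:,0]<0.50]; print('overhang',len(Q)); vx,vy,x0,y0=cv2.fitLine(Q,cv2.DIST_HUBER,0,.001,.001).ravel(); print('ang',np.degrees(np.arctan2(vy,vx)),x0,y0,Q.min(0),Q.max(0))
for xx in np.arange(0.4,0.7,0.02):
    s=P[(abs(P[:,0]-xx)<.004)]
    if len(s): print(round(xx,3),np.round([s[:,1].min(),s[:,1].max()],4),len(s))
# wedge
m=(u>262)&(u<312)&(v>175)&(v<222)&(z>0.006)
W=X[m]; T=W[W[:,2]>0.07][:,:2].astype(np.float32)
print('heel',len(T),cv2.minAreaRect(T),T.mean(0), np.median(W[W[:,2]>0.07][:,2]))
print('all',cv2.minAreaRect(W[:,:2].astype(np.float32)))
save(c,'wcrop',(255,165,320,230),8)
save(c,'lcrop',(75,75,215,225),4)
E
python3 m1.py
```

```text
1.25
6659 0.09700210560343292
overhang 113
ang -6.6915536 0.46175712 0.12058604 [0.42246184 0.1143668 ] [0.498438  0.1302424]
0.42 [0.1222 0.1279] 4
0.44 [0.1207 0.1265] 14
0.46 [0.1181 0.1242] 11
0.48 [0.1158 0.121 ] 11
0.5 [0.1146 0.1198] 8
0.52 [0.1125 0.1162] 7
0.54 [0.1099 0.2363] 136
0.56 [0.1052 0.332 ] 294
0.58 [0.1015 0.335 ] 310
0.6 [0.0992 0.3339] 317
0.62 [0.0964 0.3306] 314
0.64 [0.0939 0.3269] 308
0.66 [0.0917 0.3266] 308
0.68 [0.0897 0.3228] 302
heel 270 ((0.44876474142074585, -0.14015795290470123), (0.044834788888692856, 0.03489966690540314), 57.32709884643555) [ 0.44841462 -0.13975017] 0.07513439601514293
all ((0.48461154103279114, -0.13696253299713135), (0.08809100091457367, 0.09348593652248383), 58.103790283203125)
```

View pics/wcrop.png

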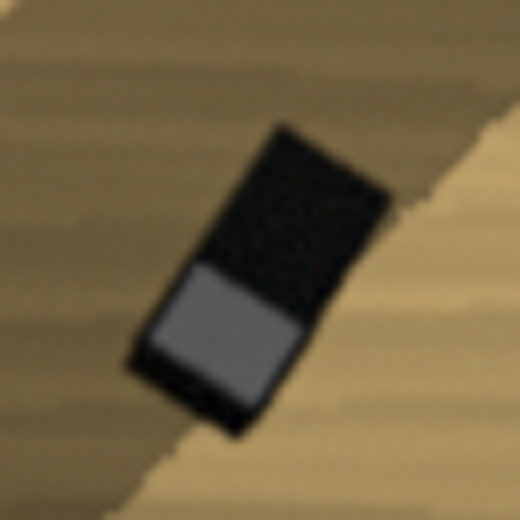

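View pics/lcrop.png

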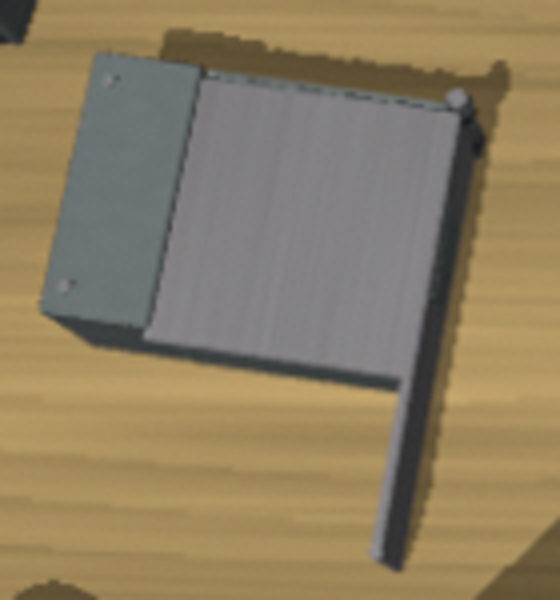

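```bash
cat > m2.py <<'E'
from h import *
c=cap('top'); print(c['depth'].shape)
print('pin',ray2w(c,189.2,99.2,z=.1), 'leaf end L,R', ray2w(c,75+371/4,75+553/4,z=.096),ray2w(c,75+384/4,75+560/4,z=.096))
print('hood inner corners',ray2w(c,75+146/4,75+338/4,z=.096),ray2w(c,75+205/4,75+80/4,z=.096), 'front top',ray2w(c,75+461/4,75+108/4,z=.096),ray2w(c,75+411/4,75+381/4,z=.096))
print('plinth',[np.round(ray2w(c,75+a/4,75+b/4,z=.1),4)[:2].tolist() for a,b in((97,52),(41,308),(141,327),(203,70))])
X=np.load('X0.npy');z=X[...,2];v,u=np.mgrid[0:384,0:512]
m=(z>0.085)&(z<0.104)&(u>80)&(u<210)&(v>80)&(v<225)
P=X[m][:,:2].astype(float)
# outer boundary: per x bin min y
from numpy import polyfit
xs=[];ys=[]
for xx in np.arange(.415,.69,.006):
    s=P[abs(P[:,0]-xx)<.003]
    if len(s): xs.append(xx); ys.append(s[:,1].min())
k=np.polyfit(xs,ys,1); print('outer',k,np.degrees(np.arctan(k[0])),np.round(np.array(ys)-np.polyval(k,xs),4))
print('minx',P[:,0].min(),'maxx',P[:,0].max())
E
python3 m2.py
```

```text
(384, 512)
pin [0.70127312 0.08947094 0.1       ] leaf end L,R [0.42418743 0.12853106 0.096     ] [0.4202659  0.12074368 0.096     ]
hood inner corners [0.54974181 0.26994373 0.096     ] [0.71170602 0.24539264 0.096     ] front top [0.69562666 0.08717133 0.096     ] [0.52650308 0.1095328  0.096     ]
plinth [[0.7279, 0.3131], [0.5663, 0.3342], [0.5555, 0.2722], [0.7166, 0.2459]]
outer [-0.13368707  0.18029714] -7.614556264646618 [-0.0018 -0.0006 -0.0002 -0.0009 -0.0007 -0.0003 -0.0011 -0.0005 -0.0005
 -0.0008 -0.0002 -0.0008  0.0002  0.001   0.0019  0.0019  0.0015  0.0016
  0.002   0.0017  0.002   0.0018  0.0012 -0.0004 -0.     -0.0002 -0.0006
 -0.0014 -0.0009 -0.0003 -0.0007 -0.0009 -0.0003 -0.0006 -0.0003 -0.0004
 -0.0001 -0.0004 -0.0001 -0.001   0.0001  0.0002 -0.0002  0.0002  0.    ]
minx 0.42246184818021537 maxx 0.7294810314727413
```

>>> send_rows --pt "0.93 -0.83 0.2 0 0 0 -1" --pt "0.93 -0.83 0.2 0 0 0 -1" --pt "0.93 -0.83 0.2 0 0 0 -1" --pt "0.93 -0.83 0.2 0 0 0 -1" --pt "0.93 -0.83 0.2 0 0 0 -1" --pt "0.93 -0.83 0.2 0 0 0 -1" --pt "0.93 -0.83 0.2 0 0 0 -1" --pt "0.93 -0.83 0.2 0 0 0 -1" --pt "0.93 -0.83 0.2 0 0 0 -1" --pt "0.93 -0.83 0.2 0 0 0 -1" --pt "0.93 -0.83 0.2 0 0 0 -1" --pt "0.93 -0.83 0.2 0 0 0 -1"

```text
time_s: 2.8
position: [0.4111, -0.2244, 0.1626]
tcp_rot: [[0.909, 0.417, 0.001], [0.417, -0.909, -0.001], [0.0, 0.001, -1.0]]
force: [0.5, -0.4, -0.6]
opening: 0.999
```

>>> send_rows --pt "0.93 -0.82 0.2 0 0 0 -1" --pt "0.93 -0.82 0.2 0 0 0 -1" --pt "0.93 -0.82 0.2 0 0 0 -1" --pt "0 0 0 0 0 -1 -1" --pt "0 0 0 0 0 -1 -1" --pt "0 0 0 0 0 -1 -1" --pt "0 0 0 0 0 -1 -1" --pt "0 0 0 0 0 -1 -1" --pt "0 0 0 0 0 -1 -1" --pt "0 0 0 0 0 -1 -1" --pt "0 0 0 0 0 -1 -1" --pt "0 0 0 0 0 -1 -1"

```text
time_s: 4.3
position: [0.4485, -0.1402, 0.1477]
tcp_rot: [[-0.423, 0.906, 0.001], [0.906, 0.423, -0.0], [-0.001, 0.0, -1.0]]
force: [0.0, -0.2, 0.0]
opening: 1.002
```

>>> send_rows --pt "0 0 0 0 0 -1 -1" --pt "0 0 0 0 0 -1 -1" --pt "0 0 0 0 0 -1 -1" --pt "0 0 0 0 0 -0.25 -1" --pt "0 0 0 0 0 0 -1"

```text
time_s: 4.92
position: [0.4485, -0.1402, 0.1477]
tcp_rot: [[-0.84, 0.542, 0.001], [0.542, 0.84, -0.0], [-0.001, 0.0, -1.0]]
force: [-0.5, -0.2, -0.2]
opening: 1.002
```

>>> send_rows --pt "0 0 0.9 0 0 0 -1" --pt "0 0 0.9 0 0 0 -1" --pt "0 0 0.9 0 0 0 -1" --pt "0 0 0.9 0 0 0 -1" --pt "0 0 0.75 0 0 0 -1" --pt "0 0 0 0 0 0 1" --pt "0 0 0 0 0 0 1" --pt "0 0 0 0 0 0 1" --pt "0 0 0 0 0 0 1" --pt "0 0 0 0 0 0 1" --pt "0 0 0 0 0 0 1"

```text
time_s: 6.3
position: [0.4481, -0.1403, 0.0392]
tcp_rot: [[-0.841, 0.542, 0.0], [0.542, 0.841, -0.0], [-0.0, -0.0, -1.0]]
force: [-2.7, -1.0, 5.4]
opening: 0.516
```

>>> send_rows --pt "0 0 -0.9 0 0 0 1" --pt "0 0 -0.9 0 0 0 1" --pt "0 0 -0.9 0 0 0 1" --pt "0 0 -0.9 0 0 0 1" --pt "0 0 -0.8 0 0 0 1" --pt "0 0 -0.8 0 0 0 1" --pt "0.54 0.96 0 0 0 0 1" --pt "0.54 0.96 0 0 0 0 1" --pt "0.54 0.96 0 0 0 0 1" --pt "0.54 0.96 0 0 0 0 1"

```text
time_s: 7.55
position: [0.454, -0.0289, 0.1681]
tcp_rot: [[-0.84, 0.542, -0.002], [0.542, 0.84, 0.001], [0.002, -0.0, -1.0]]
force: [-0.9, -0.1, -4.7]
opening: 0.513
```

>>> send_rows --pt "0.54 0.96 0 0 0 0 1" --pt "0.54 0.96 0 0 0 0 1" --pt "0.54 0.96 0 0 0 0 1" --pt "0.54 0.96 0 0 0 0 1" --pt "0.54 0.96 0 0 0 0 1" --pt "0.54 0.96 0 0 0 0 1" --pt "0.54 0.96 0 0 0 0 1" --pt "0.54 0.96 0 0 0 0 1" --pt "0.5 0.97 0 0 0 0 1"

```text
time_s: 8.68
position: [0.4696, 0.2178, 0.1678]
tcp_rot: [[-0.84, 0.542, -0.003], [0.542, 0.84, -0.0], [0.002, -0.002, -1.0]]
force: [0.1, -0.8, -4.0]
opening: 0.518
```

>>> send_rows --pt "0 0 0 0 0 1 1" --pt "0 0 0 0 0 1 1" --pt "0 0 0 0 0 1 1" --pt "0 0 0 0 0 1 1" --pt "0 0 0 0 0 1 1" --pt "0 0 0 0 0 1 1" --pt "0 0 0 0 0 0.47 1" --pt "0 0 0 0 0 0 1" --pt "0 0 0 0 0 0 1"

```text
time_s: 9.8
position: [0.4703, 0.2169, 0.1683]
tcp_rot: [[0.13, 0.992, -0.001], [0.992, -0.13, -0.0], [-0.0, -0.001, -1.0]]
force: [-0.0, -0.2, -4.2]
opening: 0.514
```

Run:
```python
from h import *
for n in('top','side'):
    c=cap(n); save(c,n+'1',s=1.5)
s=status.read_state(); print(s['position'],s['joint_positions'],s['time_s'])
```

```text
[0.47058711 0.2168767  0.16856097] [1.23711016e+01 2.64449748e+01 1.00506933e+02 4.94373109e-03
 5.30794136e+01 1.98463001e+01] 9.9
```

View images.

View pics/top1.png

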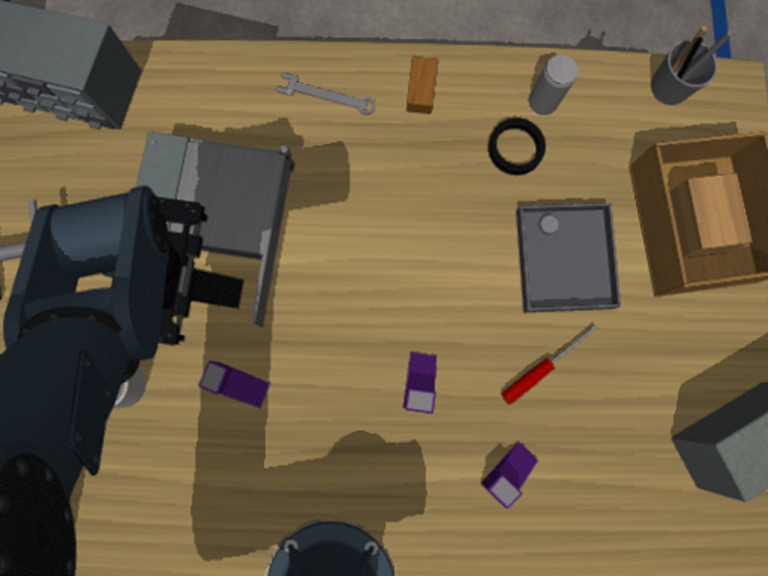

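View pics/side1.png

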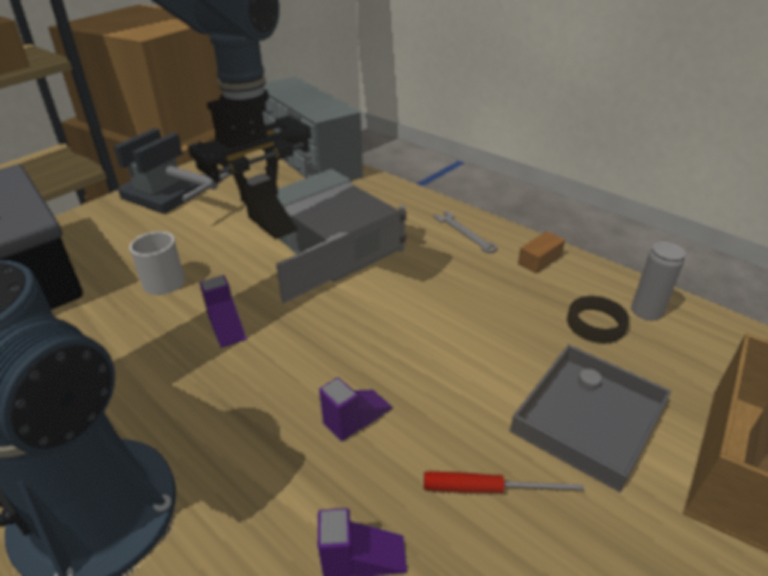

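>>> send_rows --pt "0 0 0.9 0 0 0 1" --pt "0 0 0.9 0 0 0 1" --pt "0 0 0.9 0 0 0 1" --pt "0 0 0.9 0 0 0 1" --pt "0 0 0.9 0 0 0 1" --pt "0 0 0.5 0 0 0 1" --pt "0 0 0.06 0 0 0 1" --pt "0 0 0 0 0 0 1"

```text
time_s: 10.9
position: [0.4713, 0.217, 0.0428]
tcp_rot: [[0.131, 0.991, 0.001], [0.991, -0.131, 0.0], [0.0, 0.001, -1.0]]
force: [-0.1, 0.0, -4.4]
opening: 0.512
```

Run:
```python
from h import *
for n in('top','side'):
    c=cap(n); save(c,n+'2',(60,60,330,300) ,3)
```

```text
(no output)
```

View pics/top2.png

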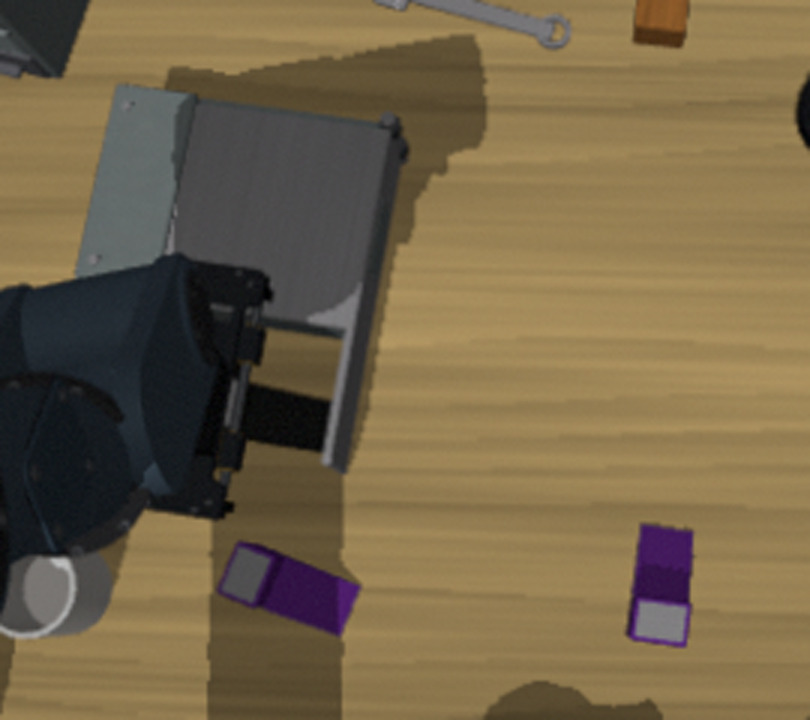

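View pics/side2.png

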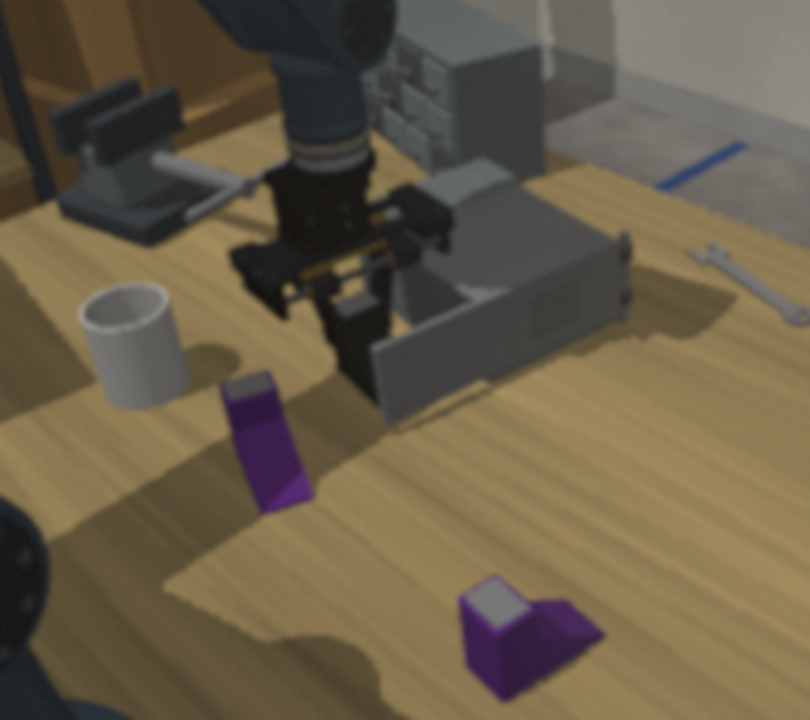

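>>> send_rows --pt "-0.6 0 0.06 0 0 0 1" --pt "-0.6 0 0 0 0 0 1" --pt "-0.43 -0.09 0 0 0 -0.25 1" --pt "-0.86 -0.19 0 0 0 -0.5 1" --pt "-0.86 -0.19 0 0 0 -0.5 1" --pt "-0.86 -0.19 0 0 0 -0.5 1" --pt "0 0 0 0 0 0 1"

```text
time_s: 11.88
position: [0.4485, 0.1106, 0.0409]
tcp_rot: [[-0.169, 0.986, -0.001], [0.986, 0.169, -0.0], [0.0, -0.001, -1.0]]
force: [-0.2, 3.7, -5.4]
opening: 0.515
```

Run:
```python
from h import *
for n in('side',):
    c=cap(n); save(c,n+'3',(60,60,330,300) ,3)
s=status.read_state(); print(s['position'],s['force'],s['moment'])
```

```text
[0.44842302 0.11146543 0.04082146] [-0.33796863  0.22317142 -7.02766572] [ 0.33830375  0.10574897 -0.01330031]
```

View pics/side3.png

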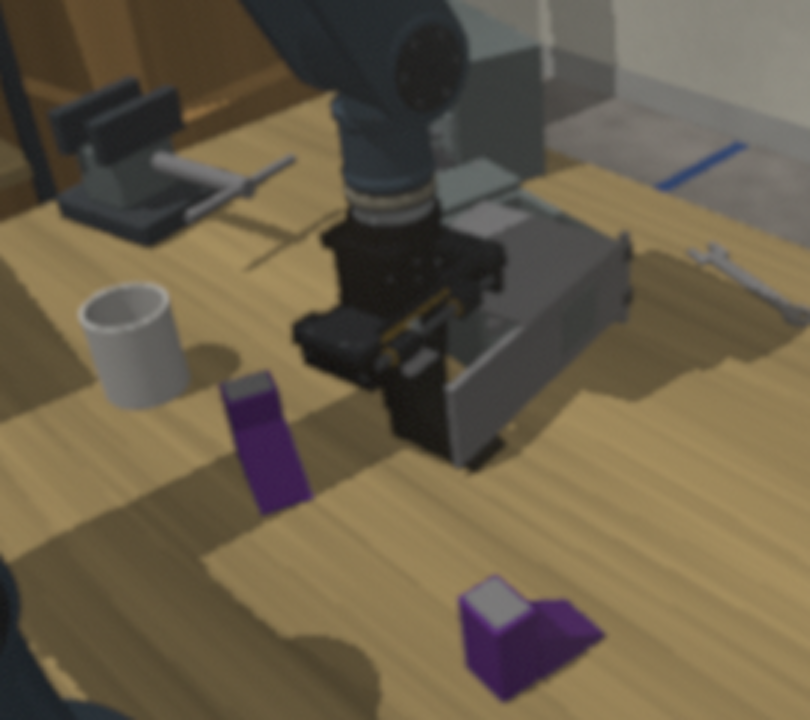

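>>> send_rows --pt "-0.86 -0.19 0 0 0 -0.5 1" --pt "-0.86 -0.19 0 0 0 -0.5 1" --pt "-0.86 -0.19 0 0 0 -0.5 1" --pt "-0.86 -0.19 0 0 0 -0.5 1" --pt "-0.86 -0.19 0 0 0 -0.5 1" --pt "-0.86 -0.19 0 0 0 -0.5 1" --pt "0 0 0 0 0 0 1"

```text
time_s: 12.8
position: [0.4729, -0.017, 0.0409]
tcp_rot: [[-0.64, 0.768, 0.002], [0.768, 0.64, -0.0], [-0.001, 0.001, -1.0]]
force: [0.0, 1.1, -4.3]
opening: 0.518
```

```bash
cat > g.py <<'E'
from h import *
H=np.array([.7015,.090]);th=np.radians(-7.5)
def rel():
    s=status.read_state();R=s['tcp_rot'];yaw=np.arctan2(R[1,0],R[0,0])
    phi=yaw-np.pi/2-th
    a=th+phi;l=-np.array([np.cos(a),np.sin(a)]);n=np.array([-np.sin(a),np.cos(a)])
    d=s['position'][:2]-H
    print('t',s['time_s'],'phi',np.degrees(phi),'r',d@l,'s',d@n,'z',s['position'][2],'F',np.round(s['force'],1),'j',np.round(s['joint_positions'],0))
E
python3 - <<'E'
from g import *
c=cap('side'); save(c,'side4',(60,60,400,310) ,2.35)
rel()
E
```

```text
t 12.85 phi 47.31014751573074 r 0.2444888079688515 s 0.06578608849757674 z 0.040770480024635486 F [-0.5  1.3 -4.1] j [-16.  37. 112.   0.  31. -55.]
```

View pics/side4.png

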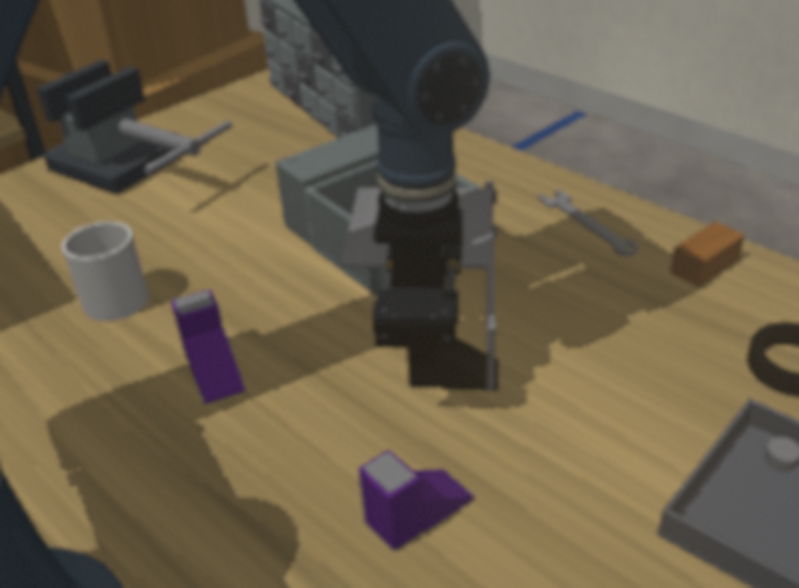

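>>> send_rows --pt "-0.86 -0.19 0 0 0 -0.5 1" --pt "-0.86 -0.19 0 0 0 -0.5 1" --pt "-0.86 -0.19 0 0 0 -0.5 1" --pt "-0.86 -0.19 0 0 0 -0.5 1" --pt "-0.86 -0.19 0 0 0 -0.5 1" --pt "-0.86 -0.19 0 0 0 -0.5 1" --pt "-0.86 -0.19 0 0 0 -0.5 1" --pt "-0.43 -0.09 0 0 0 -0.25 1" --pt "0 0 0 0 0 0 1"

```text
time_s: 13.98
position: [0.583, -0.1316, 0.04]
tcp_rot: [[-0.976, 0.218, -0.003], [0.218, 0.976, 0.001], [0.003, 0.0, -1.0]]
force: [-1.2, 0.0, -4.0]
opening: 0.511
```

Run:
```python
from g import *
c=cap('side'); save(c,'side5',(100,60,440,310) ,2.35)
rel()
```

```text
t 14.025 phi 84.93963328664785 r 0.24197633002405816 s 0.06816499294014929 z 0.039986107160333344 F [-1.8  0.6 -5.4] j [ -23.   43.   93.   -0.   44. -101.]
```

View pics/side5.png

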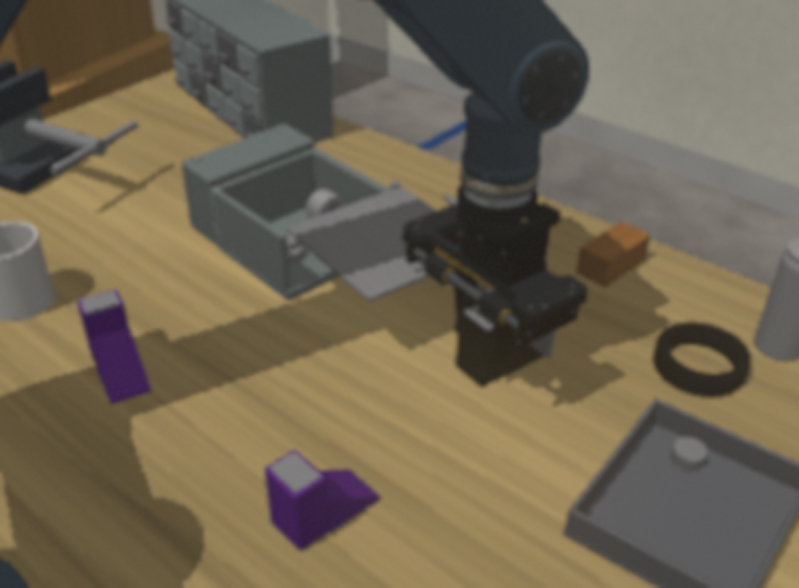

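>>> send_rows --pt "0 0 0.03 0 0 0 1" --pt "0 0 0.03 0 0 0 1" --pt "0 0 0 0 0 0 1"

```text
time_s: 14.4
position: [0.5834, -0.1322, 0.0395]
tcp_rot: [[-0.976, 0.217, -0.001], [0.217, 0.976, 0.001], [0.001, 0.001, -1.0]]
force: [-2.1, 1.0, -2.3]
opening: 0.517
```

>>> send_rows --pt "0 0 0.03 0 0 0 1" --pt "0 0 0 0 0 0 1"

```text
time_s: 14.65
position: [0.5837, -0.1324, 0.0393]
tcp_rot: [[-0.976, 0.217, -0.001], [0.217, 0.976, 0.001], [0.001, 0.001, -1.0]]
force: [-4.5, 2.2, 4.0]
opening: 0.516
```

>>> send_rows --pt "0 0 0 0 0 0 -0.4" --pt "0 0 0 0 0 0 -0.4" --pt "0 0 0 0 0 0 -0.4" --pt "0 0 0 0 0 0 -0.4"

```text
time_s: 15.15
position: [0.5846, -0.1334, 0.0387]
tcp_rot: [[-0.976, 0.217, 0.001], [0.217, 0.976, -0.0], [-0.001, -0.0, -1.0]]
force: [-0.1, 0.0, 0.6]
opening: 0.695
```

Run:
```python
from g import *
c=cap('side'); save(c,'side6',(100,60,440,310) ,2.35)
rel(); print(status.read_state()['opening'])
```

```text
t 15.2 phi 84.97360070606895 r 0.24332297799942262 s 0.06587922451708794 z 0.038579565315175125 F [ 0.3 -0.4 -0. ] j [ -24.   43.   93.   -0.   44. -101.]
0.7010902602175125
```

View pics/side6.png

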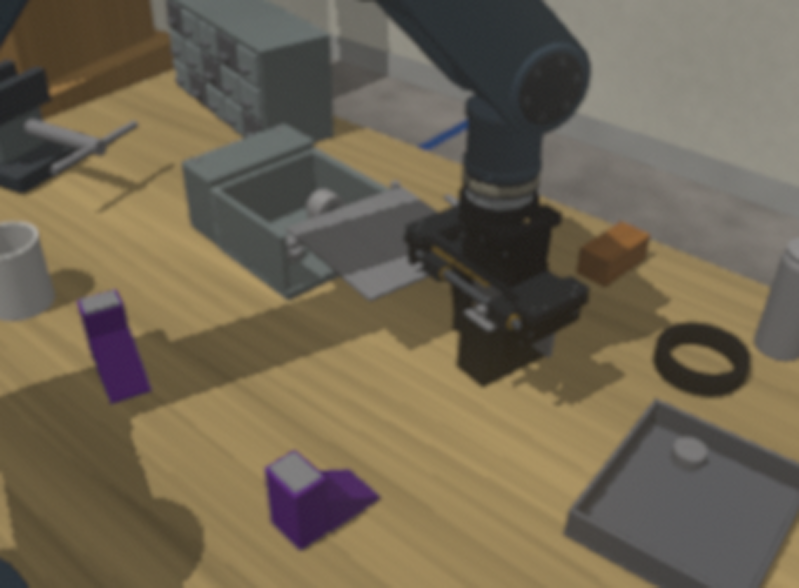

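>>> send_rows --pt "0 0 -0.3 0 0 0 -0.4" --pt "0 0 -0.5 0 0 0 -0.4" --pt "0 0 -0.9 0 0 0 -0.4" --pt "0 0 -1 0 0 0 -0.4" --pt "0 0 -1 0 0 0 -0.4" --pt "0 0 -1 0 0 0 -0.4" --pt "0 0 -1 0 0 0 -0.4" --pt "0 0 -1 0 0 0 -0.4" --pt "0 -1 0 0 0 0 -0.4" --pt "0 -1 0 0 0 0 -0.4" --pt "0 -1 0 0 0 0 -0.4" --pt "0 -1 0 0 0 0 -0.4"

```text
time_s: 16.7
position: [0.5623, -0.2314, 0.2072]
tcp_rot: [[-0.976, 0.217, 0.001], [0.217, 0.976, -0.001], [-0.001, -0.0, -1.0]]
force: [0.3, -0.1, -0.7]
opening: 0.703
```

>>> send_rows --pt "0 -1 0 0 0 0 -0.4" --pt "0 -1 0 0 0 0 -0.4" --pt "0 -1 0 0 0 0 -0.4" --pt "0 -1 0 0 0 0 -0.4" --pt "0 -1 0 0 0 0 -0.4"

```text
time_s: 17.32
position: [0.5351, -0.3541, 0.2063]
tcp_rot: [[-0.976, 0.217, 0.0], [0.217, 0.976, -0.0], [-0.0, -0.0, -1.0]]
force: [1.6, 0.7, 0.1]
opening: 0.701
```

```bash
cat > m3.py <<'E'
from g import *
rel()
for n in('top','side'):
    c=cap(n); np.save(n+'X.npy',cloud(c)); X=cloud(c)
    save(c,n+'7',s=1.5); save(c,n+'7c',(75,75,315,255) if n=='top' else (150,80,390,260),3.3)
    for t in ['block_mid','collar','wedge_heel','door_lip','door_hood','locker_floor']:
        for k in models.landmark_of(n,t)[:2]:
            u,v=k['point'];iu,iv=int(round(u)),int(round(v))
            print(n,t,round(k['confidence'],2),np.round(k['point'],1),np.round(X[min(max(iv,0),383),min(max(iu,0),511)],3))
E
python3 m3.py
```

```text
t 17.325 phi 84.9839176526237 r 0.4696194671953415 s 0.06622621379998776 z 0.2062831609864538 F [1.6 0.7 0.1] j [ -43.   33.   81.    0.   67. -121.]
top block_mid 0.71 [156.8 120.6] [0.655 0.171 0.069]
top collar 0.52 [162.5 151.9] [0.585 0.162 0.034]
top door_lip 0.8 [284.  129.4] [ 0.645 -0.144  0.052]
top door_lip 0.29 [154.5 140.7] [0.619 0.188 0.012]
top door_hood 0.72 [212.8 138.7] [ 0.409 -0.034  0.821]
top locker_floor 0.79 [154.1 138.1] [0.626 0.189 0.013]
side block_mid 0.5 [234.  150.9] [0.641 0.166 0.053]
side collar 0.53 [223.1 168.1] [0.582 0.154 0.028]
side collar 0.29 [333.2 324.3] [ 0.361 -0.362  0.022]
side wedge_heel 0.89 [303.2 206.1] [ 0.566 -0.14   0.056]
side wedge_heel 0.82 [229.8 273.8] [ 0.298 -0.16   0.06 ]
side door_lip 0.68 [326.2 194.2] [ 0.643 -0.155  0.055]
side door_hood 0.68 [262.7 160.7] [0.604 0.021 0.097]
side door_hood 0.46 [222.9 171.2] [0.583 0.156 0.016]
side locker_floor 0.87 [229.6 159.2] [0.554 0.093 0.097]
```

View pics/top7c.png

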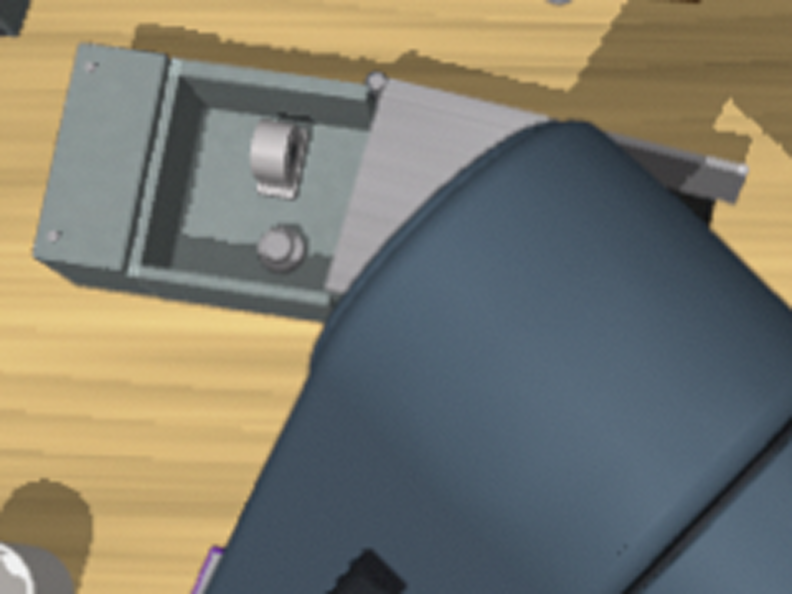

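View pics/side7c.png

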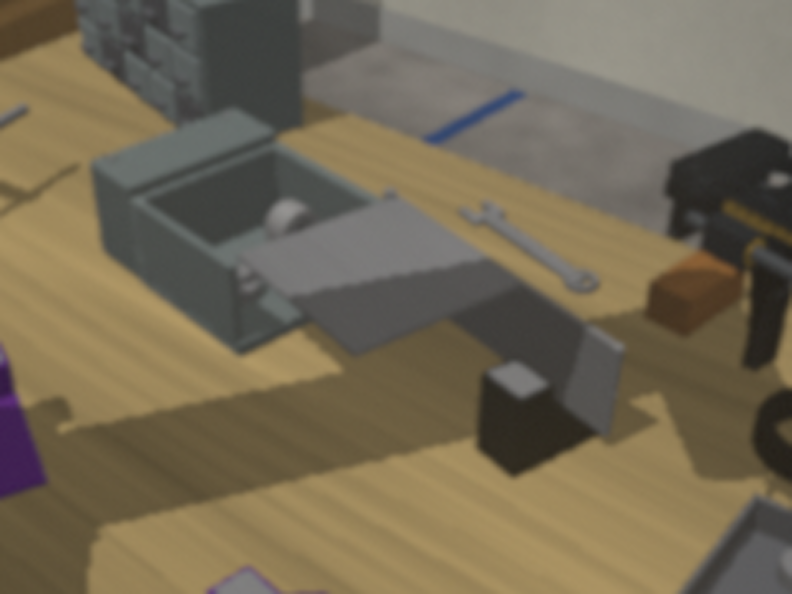

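Run:
```python
from h import *
for n in('top','side'):
    X=np.load(n+'X.npy').reshape(-1,3)
    m=(X[:,0]>.6)&(X[:,0]<.7)&(X[:,1]>.12)&(X[:,1]<.22)&(X[:,2]>.018)&(X[:,2]<.08)
    P=X[m]; print(n,len(P),P.min(0),P.max(0))
    for lo,hi in((.018,.03),(.03,.045),(.045,.06),(.055,.075)):
        Q=P[(P[:,2]>lo)&(P[:,2]<hi)][:,:2].astype(np.float32)
        if len(Q)>6: print(lo,len(Q),np.round(Q.mean(0),4),np.round(Q.min(0),3),np.round(Q.max(0),3),cv2.minAreaRect(Q))
    # collar
    m=(X[:,0]>.55)&(X[:,0]<.61)&(X[:,1]>.13)&(X[:,1]<.19)&(X[:,2]>.03)&(X[:,2]<.042)
    print('collar',X[m].mean(0),X[m].min(0),X[m].max(0))
X=np.load('topX.npy').reshape(-1,3)
m=(X[:,0]>.6)&(X[:,0]<.7)&(X[:,1]>.12)&(X[:,1]<.22)&(X[:,2]>.018)&(X[:,2]<.08)
np.set_printoptions(suppress=True)
P=X[m]
im=np.zeros((600,600,3),np.uint8)
for p in P:
    u=int((.22-p[1])*6000);v=int((.70-p[0])*6000)
    k=int((p[2]-.018)/.055*255); cv2.circle(im,(u,v),4,(255-k,80,k),-1)
for g in range(0,600,60): cv2.putText(im,f"{.22-g/6000:.2f}",(g,12),0,.35,(255,255,255),1);cv2.putText(im,f"{.70-g/6000:.2f}",(0,g+5),0,.35,(255,255,255),1)
cv2.imwrite('pics/bev.png',im)
```

```text
top 506 [0.60084208 0.12004768 0.01807151] [0.69999584 0.21577263 0.07986224]
0.018 127 [0.6542 0.1653] [0.601 0.122] [0.7   0.216] ((0.6548611521720886, 0.1746816784143448), (0.07629986107349396, 0.10430827736854553), 71.61295318603516)
0.03 76 [0.6714 0.1558] [0.601 0.121] [0.7   0.186] ((0.6489670872688293, 0.15750271081924438), (0.05241252854466438, 0.10429637879133224), 77.3854751586914)
0.045 91 [0.669  0.1603] [0.639 0.12 ] [0.7  0.19] ((0.6749746799468994, 0.1625571846961975), (0.04298989847302437, 0.08140911161899567), 50.87552261352539)
0.055 239 [0.6671 0.1668] [0.641 0.12 ] [0.7   0.188] ((0.6754221320152283, 0.16206781566143036), (0.04211016371846199, 0.08045965433120728), 50.386497497558594)
collar [0.59076422 0.16903715 0.03703303] [0.57962746 0.15736661 0.03008657] [0.60619529 0.18124381 0.04193971]
side 205 [0.60085056 0.12185703 0.02188346] [0.69988228 0.18816267 0.07977074]
0.018 7 [0.6033 0.1578] [0.601 0.153] [0.607 0.164] ((0.6039727330207825, 0.15815511345863342), (0.012349327094852924, 0.0028181178495287895), 70.58622741699219)
0.045 56 [0.6644 0.1651] [0.64  0.144] [0.7   0.187] ((0.6705445051193237, 0.1656767725944519), (0.027859866619110107, 0.06427145004272461), 74.1148910522461)
0.055 154 [0.6669 0.1633] [0.64  0.122] [0.7   0.188] ((0.6696256399154663, 0.155377596616745), (0.06122488155961037, 0.05963234603404999), 83.70203399658203)
collar [0.59074586 0.16053528 0.0363696 ] [0.58261683 0.15431833 0.0302839 ] [0.59927218 0.17133522 0.04134064]
```

View pics/bev.png

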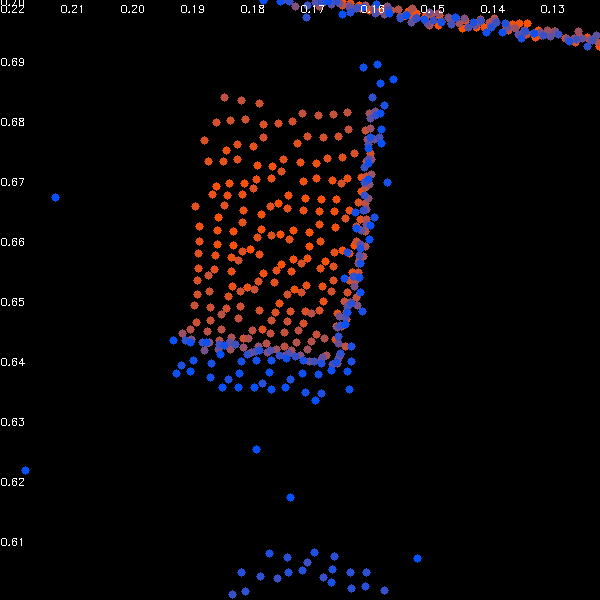

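Run:
```python
from h import *
X=np.load('topX.npy').reshape(-1,3)
m=(X[:,0]>.638)&(X[:,0]<.688)&(X[:,1]>.155)&(X[:,1]<.196)&(X[:,2]>.026)&(X[:,2]<.074)
P=X[m]
Q=P[:,:2].astype(np.float32); print('body',cv2.minAreaRect(Q),len(Q))
# face fit
F=P[(P[:,2]<.06)&(P[:,1]<.168)&(P[:,0]>.646)&(P[:,0]<.682)]; k=np.polyfit(F[:,0],F[:,1],1); print('face',np.degrees(np.arctan(k[0])),np.polyval(k,.663),len(F))
G=P[(P[:,2]<.055)&(P[:,0]<.65)]; k=np.polyfit(G[:,1],G[:,0],1); print('end face normal ang',-np.degrees(np.arctan(k[0])),np.polyval(k,.177),len(G))
# cylinder ridge: fit z = a - ((p-c).d)^2/(2R) 
T=P[P[:,2]>.05]
best=None
for a in np.arange(-20,10,.5):
    d=np.array([np.cos(np.radians(a)),np.sin(np.radians(a))])
    t=T[:,:2]@d
    A=np.c_[np.ones(len(t)),t,t**2]; r=np.linalg.lstsq(A,T[:,2],rcond=None); e=np.sqrt(np.mean((A@r[0]-T[:,2])**2))
    if best is None or e<best[0]: best=(e,a,-r[0][1]/2/r[0][2]);bd=d
print('cyl',best, 'ztop',np.percentile(T[:,2],95))
y=T[:,:2]@np.array([-bd[1],bd[0]]); print('lat range',np.percentile(y,[1,99]))
```

```text
body ((0.6628900766372681, 0.17314720153808594), (0.02902650274336338, 0.04533262923359871), 82.842529296875) 268
face -6.050321596145431 0.15970038056380373 43
end face normal ang 5.2075566304023715 0.6424717663179993 47
cyl (np.float64(0.0038573927898667196), np.float64(-10.0), np.float64(0.6232756157210549)) ztop 0.072175624500832
lat range [0.27120235 0.29928913]
```

>>> send_rows --pt "0 1 0 0 0 0 -0.4" --pt "0 1 0 0 0 0 -0.4" --pt "0 1 0 0 0 0 -0.4" --pt "0 1 0 0 0 0 -0.4" --pt "0 1 0 0 0 0 -0.4" --pt "0 1 0 0 0 0 -0.4" --pt "0 1 0 0 0 0 -0.4" --pt "0 1 0 0 0 0 -0.4" --pt "0 1 0 0 0 0 -0.4" --pt "0 1 0 0 0 0 -0.4" --pt "0 1 0 0 0 0 -0.4" --pt "0 1 0 0 0 0 -0.4"

```text
time_s: 19.52
position: [0.6002, -0.0572, 0.2062]
tcp_rot: [[-0.977, 0.215, -0.0], [0.215, 0.977, 0.0], [0.0, 0.0, -1.0]]
force: [0.2, -0.1, 0.1]
opening: 0.696
```

>>> send_rows --pt "0 1 0 0 0 0 -0.4" --pt "0 1 0 0 0 0 -0.4" --pt "0 1 0 0 0 0 -0.4" --pt "0 1 0 0 0 0 -0.4" --pt "0 1 0 0 0 0 -0.4" --pt "0 1 0 0 0 0 -0.4" --pt "0 1 0 0 0 0 -0.4" --pt "0 1 0 0 0 0 -0.4" --pt "-0.2 1 0 0 0 0 -0.4" --pt "-0.2 0.75 0 0 0 0 -0.4" --pt "0 0 0 0 0 -0.55 -0.4" --pt "0 0 0 0 0 0 -0.4"

```text
time_s: 21.02
position: [0.6626, 0.177, 0.2059]
tcp_rot: [[-0.993, 0.122, -0.0], [0.122, 0.993, -0.0], [0.0, -0.0, -1.0]]
force: [-0.9, 0.5, 0.5]
opening: 0.699
```

Run:
```python
from g import *
rel(); print(status.read_state()['position'])
for n in('top','side'):
    c=cap(n); save(c,n+'8',(75,45,315,225) if n=='top' else (150,80,390,260),3.3)
```

```text
t 21.025 phi 90.482331653146 r -0.0815972036645015 s 0.04920156696790011 z 0.20589075655789957 F [-0.9  0.5  0.5] j [  6.  36.  73.  -0.  71. -77.]
[0.6626362  0.17699714 0.20589076]
```

View pics/side8.png

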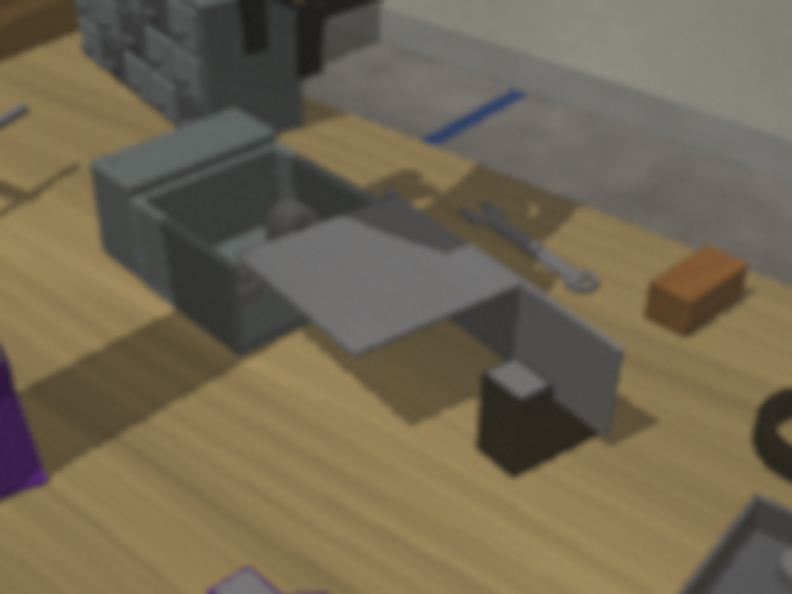

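View pics/top8.png

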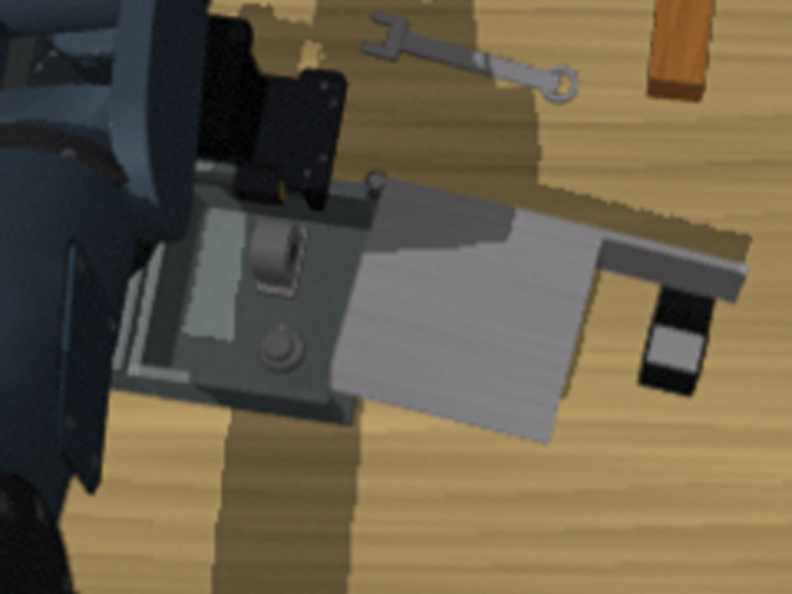

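>>> send_rows --pt "0 -0.09 0.9 0 0 0 -0.4" --pt "0 0 1 0 0 0 -0.4" --pt "0 0 1 0 0 0 -0.4" --pt "0 0 1 0 0 0 -0.4" --pt "0 0 1 0 0 0 -0.4" --pt "0 0 0.8 0 0 0 -0.4" --pt "0 0 0.5 0 0 0 -0.4" --pt "0 0 0.4 0 0 0 -0.4" --pt "0 0 0 0 0 0 -0.4"

```text
time_s: 22.25
position: [0.6625, 0.1737, 0.0406]
tcp_rot: [[-0.992, 0.122, -0.001], [0.122, 0.992, -0.0], [0.001, -0.0, -1.0]]
force: [-0.4, -0.6, -0.6]
opening: 0.703
```

>>> send_rows --pt "0 0 0 0 0 0 1" --pt "0 0 0 0 0 0 1" --pt "0 0 0 0 0 0 1" --pt "0 0 0 0 0 0 1" --pt "0 0 0 0 0 0 1" --pt "0 0 0 0 0 0 1"

```text
time_s: 23.0
position: [0.6629, 0.1734, 0.0413]
tcp_rot: [[-0.993, 0.122, 0.0], [0.122, 0.993, -0.0], [-0.0, -0.0, -1.0]]
force: [-0.9, -2.2, 1.1]
opening: 0.294
```

>>> send_rows --pt "0 0 -0.3 0 0 0 1" --pt "0 0 -0.6 0 0 0 1" --pt "0 0 -1 0 0 0 1" --pt "0 0 -1 0 0 0 1" --pt "0 0 -1 0 0 0 1" --pt "0 0 -1 0 0 0 1" --pt "0 0 -1 0 0 0 1" --pt "0 0 0 0 0 0 1"

```text
time_s: 24.0
position: [0.6643, 0.1742, 0.1916]
tcp_rot: [[-0.993, 0.122, 0.006], [0.122, 0.993, 0.001], [-0.006, 0.002, -1.0]]
force: [1.1, 0.6, -4.1]
opening: 0.296
```

Run:
```python
from g import *
rel(); s=status.read_state(); print(s['position'],s['opening'])
X=np.load('X0.npy').reshape(-1,3)
m=(X[:,0]>.42)&(X[:,0]<.67)&(X[:,1]>-.5)&(X[:,1]<-.28)
P=X[m]; r=P[(P[:,2]>.03)&(P[:,2]<.04)][:,:2].astype(np.float32); print('tray',cv2.minAreaRect(r),len(r))
sp=P[(P[:,2]>.018)&(P[:,2]<.024)&(P[:,0]>.57)&(P[:,0]<.63)&(P[:,1]<-.33)&(P[:,1]>-.39)]; print('spacer',sp.mean(0),len(sp))
for n in('top','side'):
    c=cap(n); save(c,n+'9',s=1.5)
```

```text
t 24.0 phi 90.4949362627853 r -0.0790712037692088 s 0.047146599972603905 z 0.19163234593039313 F [ 1.1  0.6 -4.1] j [  5.  37.  74.   0.  68. -78.]
[0.66434862 0.17423083 0.19163235] 0.29564907482919417
tray ((0.5499749183654785, -0.3894015848636627), (0.17986692488193512, 0.16092327237129211), 3.4086174964904785) 546
spacer [ 0.60598253 -0.35714882  0.02054889] 92
```

View pics/side9.png

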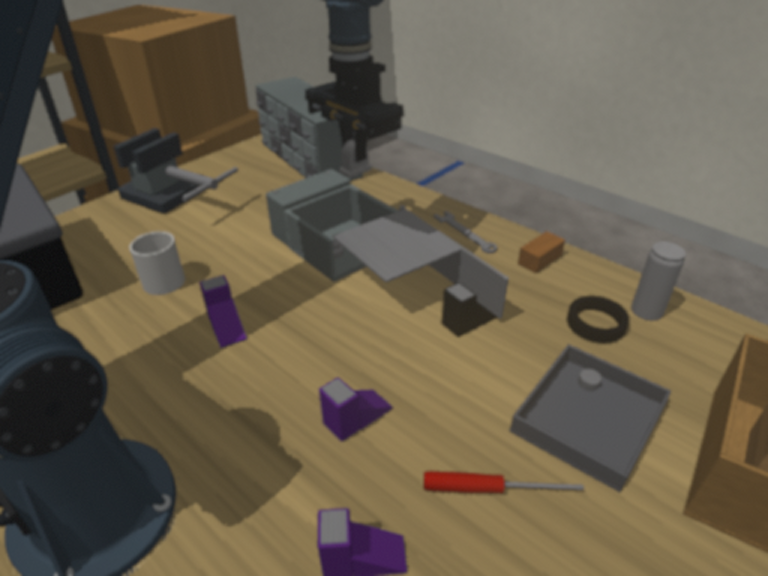

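View pics/top9.png

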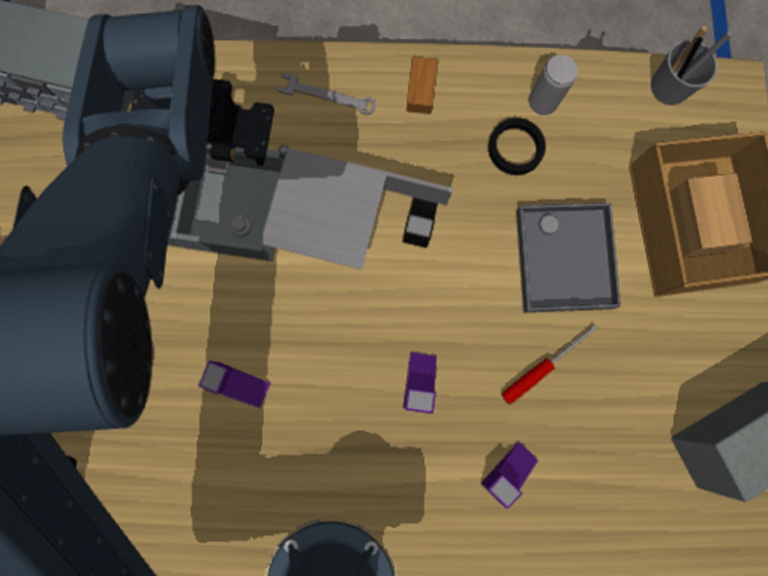

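>>> send_rows --pt "0.1 -0.97 0 0 0 0 1" --pt "0.1 -0.97 0 0 0 0 1" --pt "0.1 -0.97 0 0 0 0 1" --pt "0.1 -0.97 0 0 0 0 1" --pt "0.1 -0.97 0 0 0 0 1" --pt "0.1 -0.97 0 0 0 0 1" --pt "0.1 -0.97 0 0 0 0 1" --pt "0.1 -0.97 0 0 0 0 1" --pt "0.1 -0.97 0 0 0 0 1" --pt "0.1 -0.97 0 0 0 0 1" --pt "0.1 -0.97 0 0 0 0 1" --pt "0.1 -0.97 0 0 0 0 1"

```text
time_s: 25.6
position: [0.5967, -0.1134, 0.1888]
tcp_rot: [[-0.992, 0.123, 0.0], [0.123, 0.992, -0.0], [-0.0, -0.0, -1.0]]
force: [-0.1, -0.4, -4.1]
opening: 0.296
```

>>> send_rows --pt "0.1 -0.97 0 0 0 0 1" --pt "0.1 -0.97 0 0 0 0 1" --pt "0.1 -0.97 0 0 0 0 1" --pt "0.1 -0.97 0 0 0 0 1" --pt "0.1 -0.97 0 0 0 0 1" --pt "0.1 -0.97 0 0 0 0 1" --pt "0.1 -0.97 0 0 0 0 1" --pt "0.1 -0.97 0 0 0 0 1" --pt "0.1 -0.97 0 0 0 0 1" --pt "0.1 -0.97 0 0 0 0 1" --pt "0.1 -0.97 0 0 0 0 1" --pt "0.1 -0.97 0 0 0 0 1"

```text
time_s: 27.1
position: [0.5317, -0.3981, 0.1885]
tcp_rot: [[-0.993, 0.122, 0.0], [0.122, 0.993, 0.0], [0.0, 0.0, -1.0]]
force: [0.6, 1.6, -4.0]
opening: 0.299
```

>>> send_rows --pt "0 0 1 0 0 0 1" --pt "0 0 1 0 0 0 1" --pt "0 0 1 0 0 0 1" --pt "0 0 1 0 0 0 1" --pt "0 0 0 0 0 0 1" --pt "0 0 0 0 0 0 1"

```text
time_s: 27.85
position: [0.5326, -0.3976, 0.0893]
tcp_rot: [[-0.993, 0.122, 0.001], [0.122, 0.993, -0.001], [-0.001, -0.001, -1.0]]
force: [0.3, -0.1, -4.2]
opening: 0.297
```

Run:
```python
from g import *
rel(); s=status.read_state(); print(s['position'],s['opening'])
for n in('side',):
    c=cap(n); save(c,n+'10',(260,120,512,330),3)
```

```text
t 27.85 phi 90.4817791154671 r 0.5045419810223358 s 0.10802644141038488 z 0.08934893228122254 F [ 0.3 -0.1 -4.2] j [ -46.   42.   82.    0.   56. -129.]
[ 0.53263551 -0.39756241  0.08934893] 0.29683035669858027
```

View pics/side10.png

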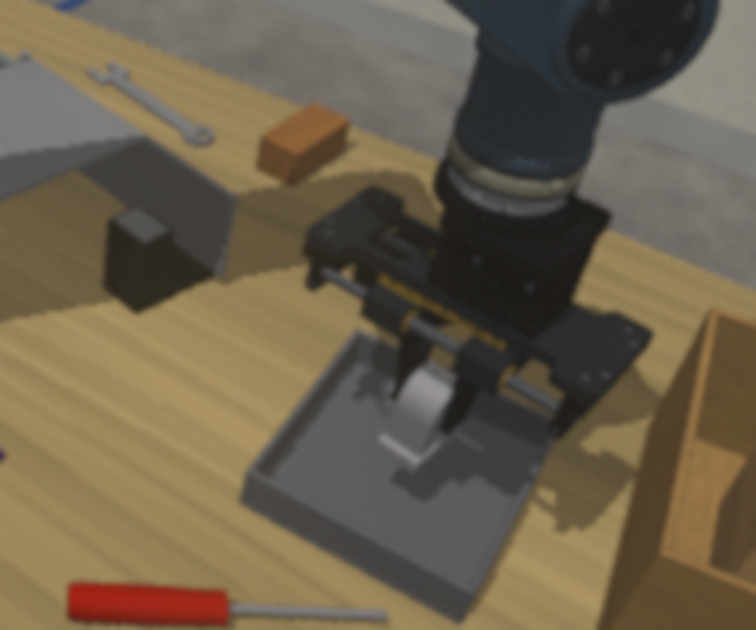

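Run:
```python
import numpy as np
X=np.load('X0.npy').reshape(-1,3)
m=(X[:,0]>.45)&(X[:,0]<.62)&(X[:,1]<-.47)&(X[:,1]>-.7)&(X[:,2]>.045)
P=X[m];print(P.min(0),P.max(0),len(P)); 
for a in(.45,.5,.55,.6):
    q=P[abs(P[:,0]-a)<.01]; i=q[:,1].argmax() if len(q) else None
    if i is not None: print(a,q[i])
```

```text
[ 0.48791436 -0.69947707  0.04500768] [ 0.61994546 -0.52550138  0.123587  ] 2226
0.5 [ 0.50283957 -0.54258919  0.04555127]
0.55 [ 0.55539254 -0.534513    0.06383048]
0.6 [ 0.60976315 -0.52550138  0.06072287]
```

>>> send_rows --pt "0 0 0.7 0 0 0 1" --pt "0 0 0.7 0 0 0 1" --pt "0 0 0.5 0 0 0 1" --pt "0 0 0.1 0 0 0 1" --pt "0 0 0.06 0 0 0 1" --pt "0 0 0.04 0 0 0 1" --pt "0 0 0 0 0 0 1"

```text
time_s: 28.78
position: [0.5323, -0.3968, 0.0365]
tcp_rot: [[-0.993, 0.122, 0.001], [0.122, 0.993, -0.001], [-0.001, -0.001, -1.0]]
force: [-0.1, 0.2, -4.4]
opening: 0.295
```

>>> send_rows --pt "0 0 0.04 0 0 0 1" --pt "0 0 0.03 0 0 0 1" --pt "0 0 0 0 0 0 1"

```text
time_s: 29.15
position: [0.5321, -0.3966, 0.0344]
tcp_rot: [[-0.993, 0.122, 0.0], [0.122, 0.993, -0.0], [-0.0, -0.0, -1.0]]
force: [0.4, -0.6, -3.4]
opening: 0.295
```

>>> send_rows --pt "0 0 0.03 0 0 0 1" --pt "0 0 0 0 0 0 1"

```text
time_s: 29.4
position: [0.5321, -0.3966, 0.0343]
tcp_rot: [[-0.993, 0.122, 0.0], [0.122, 0.993, -0.0], [-0.0, -0.0, -1.0]]
force: [-2.3, 1.6, 2.6]
opening: 0.295
```

Contact with the tray floor (Fz went from −4.4 to +2.6). Releasing.

>>> send_rows --pt "0 0 0 0 0 0 -0.3" --pt "0 0 0 0 0 0 -0.3" --pt "0 0 0 0 0 0 -0.3" --pt "0 0 0 0 0 0 -0.3" --pt "0 0 -0.3 0 0 0 -0.3" --pt "0 0 -0.6 0 0 0 -0.3" --pt "0 0 -1 0 0 0 -0.3" --pt "0 0 -1 0 0 0 -0.3" --pt "0 0 -1 0 0 0 -0.3" --pt "0 0 -1 0 0 0 -0.3" --pt "0 0 -1 0 0 0 -0.3" --pt "0 0 -1 0 0 0 -0.3"

```text
time_s: 30.9
position: [0.5322, -0.3966, 0.2084]
tcp_rot: [[-0.993, 0.122, 0.001], [0.122, 0.993, -0.001], [-0.001, -0.001, -1.0]]
force: [0.0, -0.3, 0.3]
opening: 0.647
```

>>> send_rows --pt "1 0 0 0 0 0 -0.3" --pt "1 0 0 0 0 0 -0.3" --pt "1 0 0 0 0 0 -0.3" --pt "1 0 0 0 0 0 -0.3" --pt "0 0 0 0 0 0 -0.3" --pt "0 0 0 0 0 0 -0.3"

```text
time_s: 31.65
position: [0.4337, -0.385, 0.2071]
tcp_rot: [[-0.992, 0.122, 0.002], [0.122, 0.992, -0.002], [-0.002, -0.002, -1.0]]
force: [0.6, -0.5, 0.0]
opening: 0.652
```

Run:
```python
from g import *
rel(); s=status.read_state(); print(s['position'],s['opening'],s['force'])
for n in('top','side'):
    c=cap(n); np.save(n+'Y.npy',cloud(c)); save(c,n+'11',s=1.5)
    for k in models.landmark_of(n,'block_mid')[:2]:print(n,k)
```

```text
t 31.65 phi 90.47482257312129 r 0.5041579869511614 s 0.20773098922955496 z 0.20706551730324935 F [ 0.6 -0.5  0. ] j [ -53.   28.   90.    0.   62. -136.]
[ 0.43366726 -0.38496638  0.20706552] 0.6518803341928002 [ 0.563868   -0.46044063  0.04344318]
top {'point': [380.9, 175.6], 'confidence': 0.64}
side {'point': [392.6, 274.5], 'confidence': 0.67}
```

View pics/side11.png

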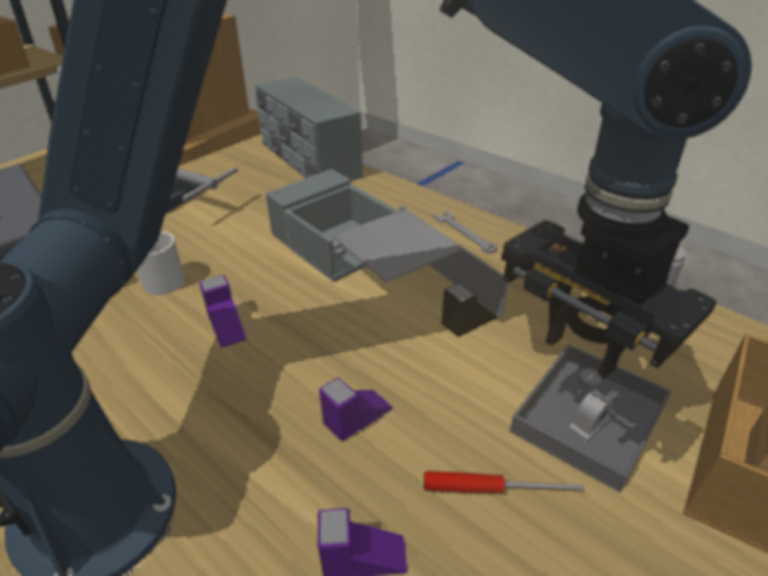

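View pics/top11.png

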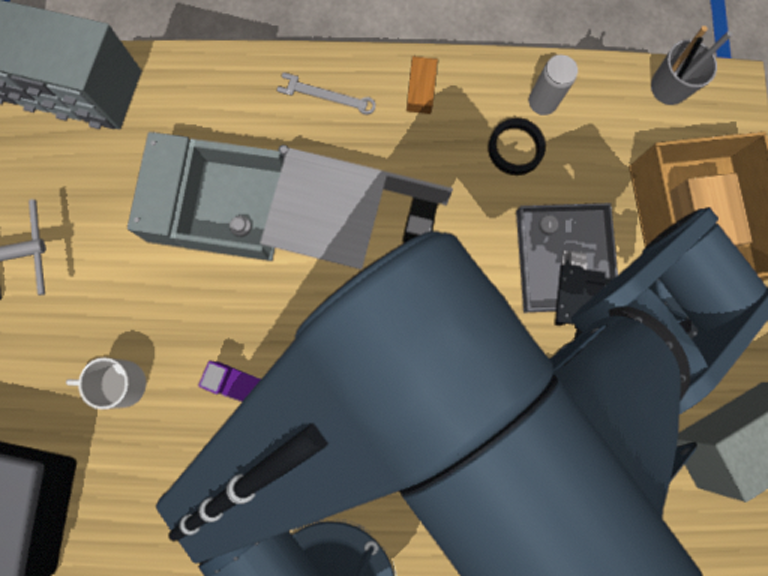

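Run:
```python
from g import *
X=np.load('sideY.npy').reshape(-1,3)
m=(X[:,0]>.48)&(X[:,0]<.58)&(X[:,1]>-.44)&(X[:,1]<-.36)&(X[:,2]>.012)&(X[:,2]<.09)
P=X[m];print('block',len(P),P.min(0),P.max(0),P[P[:,2]>.05].mean(0))
c=cap('side'); save(c,'side12',(270,120,470,330),3.5)
m=(X[:,2]>.04)&(X[:,2]<.09)&(X[:,0]>.6)&(X[:,0]<.72)&(X[:,1]>-.2)&(X[:,1]<-.1)
k=np.polyfit(X[m][:,1],X[m][:,0],1);print('leaf dir deg (phi)',90-np.degrees(np.arctan(k[0]))+7.5,m.sum())
```

```text
block 573 [ 0.50232196 -0.41717774  0.01211988] [ 0.55819743 -0.38108375  0.0664535 ] [ 0.52652956 -0.39908435  0.05995946]
leaf dir deg (phi) 85.66297323227109 449
```

View pics/side12.png

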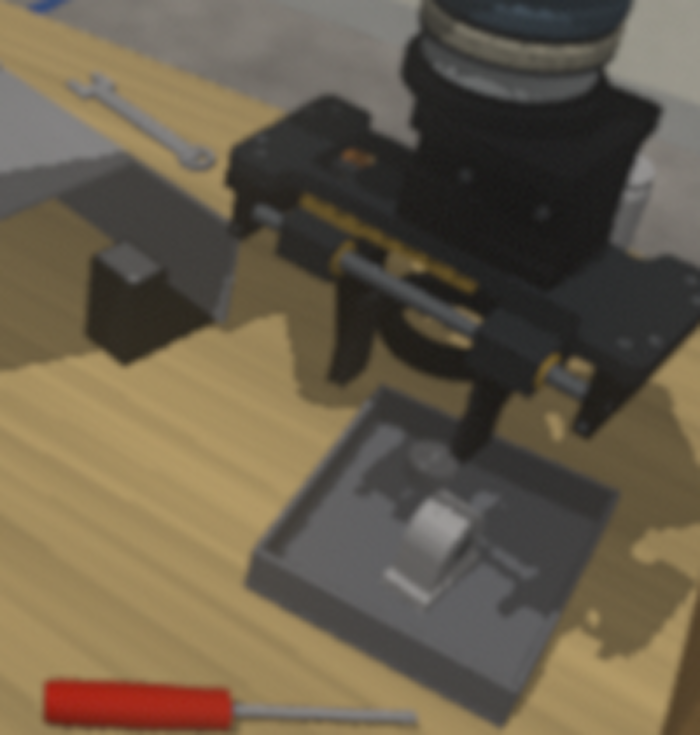

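The picture shows the block upright in the tray at about (440, 545) and the spacer untouched at (430, 460). The wedge is under the leaf at (130, 290), and the gripper is clear of everything. Handing in.

```bash
python3 -c "
from rig import bot; print(bot.hand_in())"
```

```text
the job is handed in; nothing more can be done
None
```

The door is propped open on the black wedge at about 85° (1.49 rad), the bearing block stands upright in the tray, and the job is handed in at about 32 s of the 72 s allowed.

I gripped the black wedge by its heel and used its toe to push the leaf open along its arc. I then set the wedge down under the leaf and let go. After that I lifted the block out of the locker from above and lowered it onto the tray floor until it touched.

- **Door:** The last side-camera fit gave the leaf at about 85.7°. That agrees with the roughly 85° of the tool when I released the wedge. The door has stood unaided since 15 s.
- **Block:** Its top measures about 63–66 mm above the bench, as expected for 58 mm on the tray's 5 mm floor. Its centre is at about (0.53, −0.40).
- **Other things:** In the last pictures the collar, spacer, tape and driver look unmoved. Of the three purple look-alikes, the final top view shows only one, but all three look unmoved in the side view.
- **Robot:** It is touching nothing. I used less than 10 N at the wrist in every reading I took.

No check failed. Two were loose:
- **Block angle:** The separate estimates did not fully agree (about −6° to −10°, with one mixed fit giving +5°). I used −7°, and the grasp closed on the expected 26 mm.
- **Hinge position:** Its estimates differed by up to about 6 mm, with no visible effect on the push.

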